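# Tip old plug-in adapters from a scoop tray into the e-waste bin

### The arm

A 6-joint arm with a two-finger parallel gripper is mounted at the origin on the work surface. World frame = base frame: x ahead of the robot, y to its left, z up, the work surface at z = 0. Lengths are in m, angles in rad, forces in N, time in s.
With the tool pointing down it reaches from about 0.25 to 0.725 m from the base axis. Payload 4 kg.
Tool frame: the origin (TCP) lies midway between the tips of the shut fingers; the grasp point (between the pads) lies 19 mm behind it; z points along the fingers, y is the line along which they close (so a half turn about z gives the same grasp; the last joint's range is limited). The gripper opens to 85 mm and grips with 20 to 120 N. Pads are 22 mm wide; open, the fingers measure 114 mm over their backs; the gripper's body (76 mm by 85 mm) begins 54 mm behind the grasp point. The pads swing forward as they close: fully open they stand 13 mm farther back than shut.
Start: joints at [-1.176, 0.241, 0.005, 1.335, 0, 1.571], TCP at [0.192, -0.462, 0.231] pointing down, gripper open.
Joint ranges: [-2.72, 2.72], [-1.05, 1.87], [-1.09, 1.28], [-1.99, 2.15], [-1.42, 1.44], [-3.14, 3.14]. Speed limits (rad/s): [2.79, 2.79, 3.14, 3.14, 3.14, 3.14].

### API

Orientations are given as a unit quaternion [x, y, z, w].
In Python, from workcell import get_obs, camera, job_done, silhouettes gives the robot as it stands. The module is installed in compiled form; this text tells all that it offers.
- The arm moves only by the tool drive_tool, never from a script. Its argument "increments" is a list of rows, each a list of 3 entries, a list of its own where there are three numbers: the shift along the world's x, y, z in mm, then the turn, a rotation vector about the world's x, y, z in degrees, then the opening, from 0 (shut) to 1 (fully open). A call has 1 to 8 rows; each row shifts and turns the commanded pose from where the row before left it; what a row does not reach is not made up. A row lasts 1/12 s, in which the tool goes at most 41.7 mm and 7.16 degrees, less where a joint would pass 70% of its speed; a pose out of reach is approached as far as the arm can. A call is refused whole if a number of a shift passes 41.7 or a number of a turn 7.16, either way. A call with a gripper value outside its range is refused whole. The fingers move at their own pace and stop on an object; the grip force is fixed at half the most. Time passes only in rows, so rows that do not move let the fingers close. It gives the time, the measured TCP pose, the force, the opening and the grip force at its end, in the units of the state.
- get_obs(): the state, without advancing time (a new reading comes with each control period).
- camera(name): name is "scene" or "top"; returns a dict with "image" (420x560x3 uint8, red, green, blue), "K" (3x3 intrinsics, pixels), "k1" (the pictures are not rectified: a ray, as slopes to the right and down, at radius r is drawn at 1 + k1 r^2 times it, then the intrinsics apply), "view" (4x4, takes a point from world to camera coordinates). Camera axes: x right, y down, z forward; pixel columns grow to the right and rows downward; lengths in m; the calibration is good to about 2 mm. A picture is of the moment at which its call begins. There is no depth.
- job_done(): hands the job in; it is judged then, once.
Trained networks look in a picture, given as the dict that the camera call returned (one of the last four; its "shot" number tells which), for a name from the list of things; names that differ only in an ending like _2 or _b are one class to them, and where a whole thing is asked for, a point or a joint stands for the part that bears it (a point fixed in the world has none). Each returns a list of dicts, best first, with "conf" (0 to 1); they miss things now and then, are a little off and sometimes report something else, mostly with a low value. They report only what shows in the picture. A call takes as long as a camera call.
- silhouettes(query, picture): "region" (420x560 bool, what is visible of it) and "bbox" ([left, top, right, bottom] in pixels, round what is visible of it).
The state is a dict: "clock": time; "joint_pos": joint angles; "joint_vel": joint speeds; "tau": joint torques, N m; "eef_pos": TCP position; "tool_rot": TCP orientation; "ft_force": force on the tool from outside, world axes, zero at the start; "ft_torque": the same for the moment, N m; "grip_width": finger opening in m; "grasp_force": force on a finger pad.
Only numpy, scipy, OpenCV 4.12 (cv2) and the standard library are available. Lean on these libraries where they do the work, as an engineer would, in place of code of your own. Each camera call takes 0.05 s, during which the arm holds its last target. There are 200 camera calls.

### The job

Tip the three old plug-in power adapters out of the scoop tray into the collection bin: carry the loaded tray over by its handle, first let the floor near its open nose rest lightly (a few newtons) for a good second on the bin's height-adjustable front rim, the tray about level and the adapters still in it, then tip the tray over that rim until all three have slid in. Then set the empty tray back down level in the middle of its mat, handle pointing the way it did, and let go. Do not touch the adapters with the fingers, do not press hard on the bin, and leave everything else where it stands.

Things in the scene. Friction and masses are not known exactly. Their poses are not given: they have to be found in the camera images.
- tray: grey scoop tray, 0.18 kg: pan 170 (x) by 150 mm (y), floor 4 mm, walls 40 mm high, 4 mm thick at back (-x) and sides, open at the nose (+x). Straight handle bar off the back wall, leaning back 15 degrees from upright, from (-83, 0, 22) to (-111, 0, 126) mm, 24 mm wide (y), 18 thick. Origin: centre of pan's underside; x to the nose, z up. Starts flat on the mat, handle roughly to robot
- tray_grip (a point): good grip point on the handle's centre line, at (-102, 0, 94) mm in the tray's frame, 75 mm up the bar; tray's axes. Grip across the 24 mm width (tray's y) with the fingers tilted 15 degrees, pointing forward and down along the bar; firmly (50 N or more), as the load hangs well in front of the grip
- tray_nose (a point): middle of the lower front edge of the tray's floor, at (85, 0, 0) mm in the tray's frame; tray's axes
- adapter0: black plug-in power adapter, hidden mass 40 to 100 g: block 48 (x) by 44 (y) by 34 mm with two 16 mm steel pins on its +x end. Origin: centre of the block's underside. Lies loose in the tray; it slides out when the tray is tipped steeply (40 to 60 degrees nose down; friction is hidden)
- adapter1: black plug-in power adapter, hidden mass 40 to 100 g: block 48 (x) by 44 (y) by 34 mm with two 16 mm steel pins on its +x end. Origin: centre of the block's underside. Lies loose in the tray; it slides out when the tray is tipped steeply (40 to 60 degrees nose down; friction is hidden)
- adapter2: black plug-in power adapter, hidden mass 40 to 100 g: block 48 (x) by 44 (y) by 34 mm with two 16 mm steel pins on its +x end. Origin: centre of the block's underside. Lies loose in the tray; it slides out when the tray is tipped steeply (40 to 60 degrees nose down; friction is hidden)
- bin: grey bin, fixed, 225 mm deep (x), 260 wide (y): sides and back 124 mm high; low near side with an aluminium strip whose round top edge (8 mm thick, 240 long, level) is the rim. Rim top is 70 to 96 mm above the table, set by hand, not reported: feel for it. Rigid. Origin: on the table below the rim's middle; x into the bin, y along the rim, z up; inside x 8 to 221, y -126 to 126 mm, floor 4 mm
- mat: dark rubber mat, fixed, 230 (x) by 210 (y) by 3 mm thick, under the tray. Origin: centre of its underside, on the table; its x points the way the tray's nose roughly does at the start (within 0.12 rad)
- switch: dark steel network switch, 100 by 160 by 28 mm, on the table in front of the robot; bystander. Origin: centre of underside
- screwdriver: screwdriver 190 mm long lying between tray and bin; bystander. Origin: underside, middle
- jar: glass jar, 80 mm across, 100 mm high, at the left; bystander. Origin: centre of underside
- bottle: glass bottle, 66 mm across, 200 mm high, at the right; bystander. Origin: centre of underside
- mug: white mug, 80 mm across, 90 mm high, at the right; bystander. Origin: centre of underside

How it is judged:
By the outcome, as a careful person would: the job done as asked, in the order asked, and still so for the second after the job is handed in, with the robot touching nothing.
It also fails if it takes over 64 s, if anything falls off the work surface, if the arm or the gripper's body presses on something with over 40 N, if the wrist force passes 120 N, or if a joint passes its speed limit or range.

## Working session

There is one attempt and no reset: what is moved stays moved. The work goes in short steps, Python scripts to look and compute and a tool call to move; the robot and the scene stay as the last step left them, time stands still between calls to the robot, and variables do not carry over. Pictures are saved under pics/ and viewed, at most 10 in all, crops included, and the job is handed in when it is done.

Besides the shell and the picture viewer there is one more tool, called after "Request:" by a JSON object that holds its "fn" and its "kwargs". drive_tool: Moves the arm, as the interface text tells. Its arguments: {"type":"object","properties":{"increments":{"type":"array"}},"required":["increments"]}

```bash
mkdir -p pics; ls
cat > h.py <<'E'
import numpy as np, cv2, pickle
from scipy.optimize import least_squares
from scipy.spatial.transform import Rotation as R
def proj(c,P):
    P=np.atleast_2d(P); q=P@c['view'][:3,:3].T+c['view'][:3,3]
    s=q[:,:2]/q[:,2:]; r2=(s**2).sum(1,keepdims=True); s=s*(1+c['k1']*r2)
    return s@np.array(c['K'])[:2,:2].T+np.array(c['K'])[:2,2]
def ray(c,uv):
    K=np.array(c['K']); d=(np.array(uv,float)-K[:2,2])/[K[0,0],K[1,1]]
    s=d.copy()
    for _ in range(20): s=d/(1+c['k1']*(s@s))
    V=np.array(c['view']); Rm=V[:3,:3]; o=-Rm.T@V[:3,3]; v=Rm.T@np.array([s[0],s[1],1]); return o,v
def atz(c,uv,z):
    o,v=ray(c,uv); return o+v*(z-o[2])/v[2]
def tri(c1,u1,c2,u2):
    o1,v1=ray(c1,u1);o2,v2=ray(c2,u2)
    t=np.linalg.lstsq(np.c_[v1,-v2],o2-o1,rcond=None)[0]
    a=o1+v1*t[0];b=o2+v2*t[1]; return (a+b)/2,np.linalg.norm(a-b)
E
python3 - <<'E'
from workcell import *; from h import *
o=get_obs(); print({k:np.round(v,3).tolist() for k,v in o.items()})
cs={}
for n in('scene','top'):
    c=camera(n); cs[n]=c; cv2.imwrite(f'pics/{n}0.png',c['image'][:,:,::-1])
    print(n,np.round(c['K'],1).tolist(),c['k1'],np.round(c['view'],3).tolist())
    for q in['tray','bin','mat','adapter0','switch','screwdriver','jar','bottle','mug']:
        r=silhouettes(q,c); c[q]=r
        print(q,[(round(x['conf'],2),np.round(x['bbox']).tolist()) for x in r])
pickle.dump(cs,open('c0.pkl','wb'))
E
```

```text
pics
{'clock': 0.0, 'joint_pos': [-1.176, 0.241, 0.004, 1.335, 0.0, 1.571], 'joint_vel': [-0.0, 0.001, 0.001, 0.001, 0.001, -0.001], 'tau': [-0.0, -37.232, 25.241, 0.017, -0.0, -0.0], 'eef_pos': [0.192, -0.461, 0.23], 'tool_rot': [0.981, 0.196, -0.0, -0.001], 'ft_force': [0.53, -0.595, -0.293], 'ft_torque': [-0.007, 0.0, -0.046], 'grasp_force': 0.0, 'grip_width': 0.085}
scene [[410.3, 0.0, 282.6], [0.0, 410.3, 208.5], [0.0, 0.0, 1.0]] -0.039619814703918996 [[0.793, 0.609, -0.006, -0.461], [0.492, -0.646, -0.583, -0.226], [-0.359, 0.46, -0.812, 1.552], [0.0, 0.0, 0.0, 1.0]]
tray [(0.81, [311.0, 142.0, 375.0, 209.0])]
bin [(0.94, [233.0, 236.0, 357.0, 365.0]), (0.24, [212.0, 175.0, 263.0, 222.0])]
mat [(0.93, [300.0, 156.0, 386.0, 222.0])]
adapter0 [(0.78, [315.0, 174.0, 334.0, 189.0]), (0.7, [236.0, 240.0, 354.0, 365.0]), (0.64, [340.0, 182.0, 360.0, 202.0]), (0.49, [328.0, 159.0, 343.0, 178.0])]
switch [(0.71, [215.0, 174.0, 262.0, 222.0])]
screwdriver [(0.54, [257.0, 207.0, 284.0, 227.0])]
jar [(0.58, [344.0, 109.0, 368.0, 138.0])]
bottle [(0.62, [145.0, 313.0, 183.0, 361.0]), (0.59, [109.0, 292.0, 152.0, 333.0])]
mug [(0.66, [106.0, 290.0, 155.0, 330.0])]
top [[380.9, 0.0, 277.4], [0.0, 380.9, 210.5], [0.0, 0.0, 1.0]] 0.019383711746036026 [[-0.028, -1.0, -0.004, 0.02], [-0.987, 0.029, -0.155, 0.602], [0.155, -0.001, -0.988, 1.088], [0.0, 0.0, 0.0, 1.0]]
tray [(0.75, [169.0, 177.0, 224.0, 240.0])]
bin [(0.94, [298.0, 111.0, 394.0, 198.0])]
mat [(0.85, [162.0, 166.0, 235.0, 242.0])]
adapter0 [(0.86, [200.0, 206.0, 219.0, 227.0]), (0.68, [174.0, 206.0, 193.0, 226.0]), (0.68, [186.0, 181.0, 206.0, 204.0])]
switch [(0.75, [253.0, 262.0, 310.0, 302.0])]
screwdriver [(0.56, [278.0, 205.0, 284.0, 256.0])]
jar [(0.61, [87.0, 221.0, 126.0, 248.0])]
bottle [(0.62, [433.0, 203.0, 482.0, 232.0])]
mug [(0.67, [433.0, 252.0, 479.0, 282.0])]
```

Run:
```python
from h import *
cs=pickle.load(open('c0.pkl','rb'))
a=cs['top']['image'][150:300,70:500,::-1]
b=cs['top']['image'][100:270,150:410,::-1]
cv2.imwrite('pics/topz.png',cv2.resize(b,None,fx=3,fy=3,interpolation=cv2.INTER_CUBIC))
b=cs['scene']['image'][130:380,210:400,::-1]
cv2.imwrite('pics/scz.png',cv2.resize(b,None,fx=2.4,fy=2.4,interpolation=cv2.INTER_CUBIC))
```

```text
(no output)
```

View pics/topz.png

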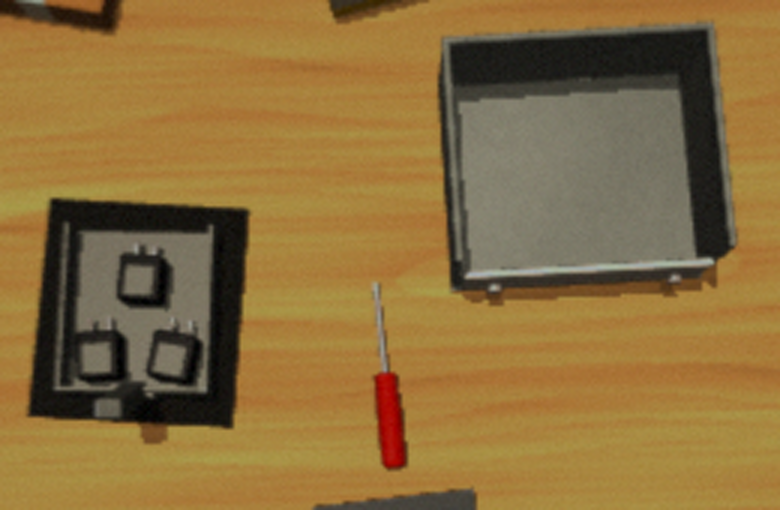

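View pics/scz.png

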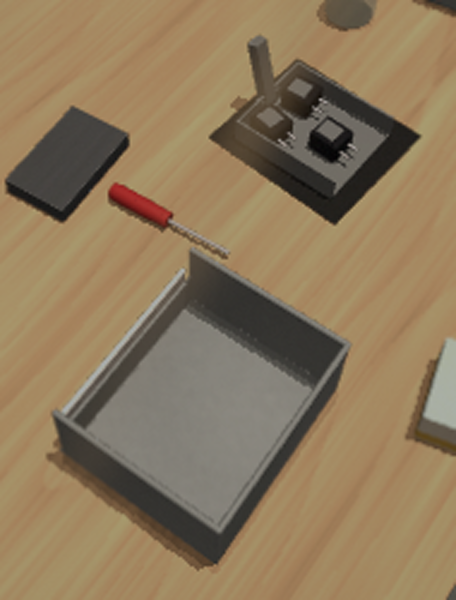

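View pics/top0.png

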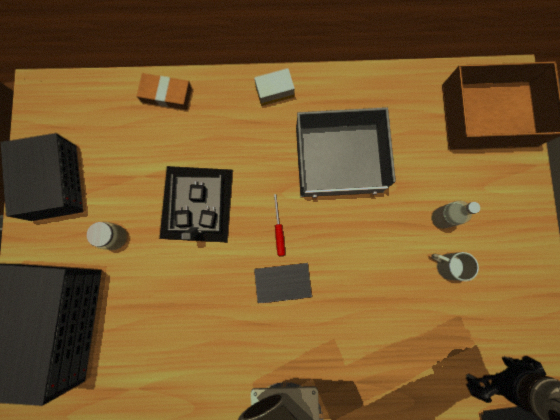

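The pictures show the tray on its mat at about (197,205) in the top view, with the handle top at (186,236) and three adapters inside. The bin's rim runs from (306,191) to (388,187), and the screwdriver lies between them at (280,230).

```bash
cat >> h.py <<'E'
Z=lambda p:(np.array(p)+.5)/3-.5+[150,100]
S=lambda p:(np.array(p)+.5)/2.4-.5+[210,130]
def place(p,P,z): 
    c,s=np.cos(p[2]),np.sin(p[2]); P=np.atleast_2d(P); return np.c_[p[0]+c*P[:,0]-s*P[:,1],p[1]+s*P[:,0]+c*P[:,1],P[:,2]+z]
E
python3 - <<'E'
from h import *
cs=pickle.load(open('c0.pkl','rb')); T,Sc=cs['top'],cs['scene']
def fit(name,items,z,p0,ptsf):
    # items: (cam,uv,point)
    def f(p): return np.concatenate([(proj(c,place(p,ptsf(P,p),z))[0]-uv) for c,uv,P in items])
    r=least_squares(f,p0,loss='soft_l1'); print(name,np.round(r.x,4)); print(np.round(r.fun.reshape(-1,2),1).tolist()); return r.x
I=lambda P,p:np.array(P)/1e3
# heights check
print('handle top tri',tri(T,Z((108,408)),Sc,S((259,41))))
print('nose right wall top tri',tri(T,Z((212,226)),Sc,S((335,183))))
print('back left top',tri(T,Z((58,388)),Sc,S((298,61))))
m=[(T,Z((50,199)),(115,105,3)),(T,Z((249,210)),(115,-105,3)),(T,Z((232,428)),(-115,-105,3)),(T,Z((30,415)),(-115,105,3)),
(Sc,S((420,135)),(115,105,3)),(Sc,S((334,224)),(115,-105,3)),(Sc,S((209,135)),(-115,-105,3))]
# check which way
mat=fit('mat',m,0,[.5,.2,0],I)
t=[(T,Z((108,408)),(-111,0,126)),(T,Z((212,226)),(85,-73,40)),(T,Z((66,223)),(85,73,40)),(T,Z((208,392)),(-85,-75,40)),(T,Z((55,388)),(-85,75,40)),
(Sc,S((259,41)),(-111,0,126)),(Sc,S((335,183)),(85,-73,40)),(Sc,S((298,61)),(-85,75,40)),(Sc,S((390,128)),(85,73,40))]
tr=fit('tray',t,.003,[.5,.2,0],I)
print('rim ends tri',tri(T,Z((467,275)),Sc,S((187,272))),tri(T,Z((714,261)),Sc,S((66,413))))
b=[(T,Z((443,38)),(225,130,124)),(T,Z((713,24)),(225,-130,124)),(T,Z((735,243)),(0,-130,124)),
(Sc,S((190,250)),(0,130,124)),(Sc,S((350,346)),(225,130,124)),(Sc,S((217,528)),(225,-130,124)),(Sc,S((57,413)),(0,-130,124)),
(T,Z((467,275)),(0,120,None)),(T,Z((714,261)),(0,-120,None)),(Sc,S((187,272)),(0,120,None)),(Sc,S((66,413)),(0,-120,None))]
bn=fit('bin',b,0,[.6,-.15,0,.08],lambda P,p:np.array([P[0]/1e3,P[1]/1e3,p[3] if P[2] is None else P[2]/1e3]))
g=place(tr,[[-.102,0,.094]],.003); print('grip',g)
im=T['image'][:,:,::-1].copy(); im2=Sc['image'][:,:,::-1].copy()
im,im2=[cv2.resize(i,None,fx=4,fy=4,interpolation=cv2.INTER_CUBIC) for i in(im,im2)]
def poly(P,z,p,col,close=True):
    for i,c in((im,T),(im2,Sc)):
        cv2.polylines(i,[np.int32(np.round((proj(c,place(p,np.array(P)/1e3,z))+.5)*4))],close,col,1)
poly([(115,105,3),(115,-105,3),(-115,-105,3),(-115,105,3)],0,mat,(0,0,255))
poly([(85,75,40),(-85,75,40),(-85,-75,40),(85,-75,40)],.003,tr,(0,255,0),False)
poly([(85,75,0),(85,-75,0)],.003,tr,(0,255,0),False)
poly([(-83,0,22),(-111,0,126)],.003,tr,(255,255,0),False)
poly([(0,130,124),(225,130,124),(225,-130,124),(0,-130,124)],0,bn,(255,0,0),False)
poly([(0,120,bn[3]*1e3),(0,-120,bn[3]*1e3)],0,bn,(0,0,255),False)
a=im[400:1000,600:1600]; b2=im2[540:1500,820:1600]
cv2.imwrite('pics/ov.png',np.hstack([cv2.resize(a,(400,240),interpolation=cv2.INTER_AREA)] ) if 0 else cv2.resize(a,(800,480)))
cv2.imwrite('pics/ov2.png',cv2.resize(b2,(488,600)))
pickle.dump((mat,tr,bn),open('fit.pkl','wb'))
for q,z in(('switch',.028),('screwdriver',.01),('jar',.1),('bottle',.1),('mug',.05)):
    x=T[q][0]['bbox'];print(q,[np.round(atz(T,u,z),3).tolist() for u in(x[:2],x[2:])])
E
```

```text
handle top tri (array([0.52909491, 0.257443  , 0.12811248]), np.float64(0.006466165083667603))
nose right wall top tri (array([0.71954605, 0.17470787, 0.03960345]), np.float64(0.005558966052139001))
back left top (array([0.55811615, 0.32632466, 0.04757823]), np.float64(0.006440285991804831))
mat [ 0.6392  0.2544 -0.0834]
[[-0.4, -0.5], [-0.3, -0.6], [-0.1, -0.3], [-1.3, 0.3], [-0.6, 0.3], [-0.8, 0.3], [-1.4, 0.7]]
tray [ 0.6377  0.2497 -0.0514]
[[-0.2, -0.1], [-0.1, -0.7], [0.5, -0.8], [-0.7, -0.3], [-0.3, -0.1], [-1.8, 0.1], [-1.2, -0.0], [-0.9, 0.5], [0.4, -3.4]]
rim ends tri (array([ 0.65521273, -0.07796496,  0.07477448]), np.float64(0.009132237104411002)) (array([ 0.66079435, -0.31372984,  0.08702312]), np.float64(0.013683572338343311))
bin [ 0.6578 -0.198   0.0209  0.0793]
[[-0.1, -1.7], [-0.2, -1.5], [-0.1, 1.5], [-0.7, -1.7], [0.1, -0.3], [0.4, 2.5], [-3.9, -1.4], [-1.0, -1.4], [-1.1, -0.8], [-1.5, -0.5], [-3.4, 2.5]]
grip [[0.53587739 0.25495988 0.097     ]]
switch [[0.451, 0.08, 0.028], [0.333, -0.087, 0.028]]
screwdriver [[0.624, -0.002, 0.01], [0.469, -0.014, 0.01]]
jar [[0.579, 0.539, 0.1], [0.5, 0.427, 0.1]]
bottle [[0.601, -0.438, 0.1], [0.516, -0.568, 0.1]]
mug [[0.465, -0.446, 0.05], [0.379, -0.57, 0.05]]
```

View pics/ov.png

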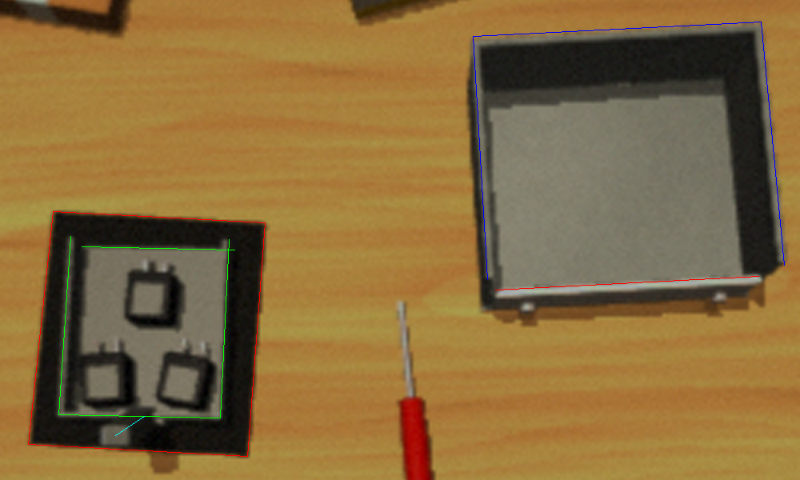

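View pics/ov2.png

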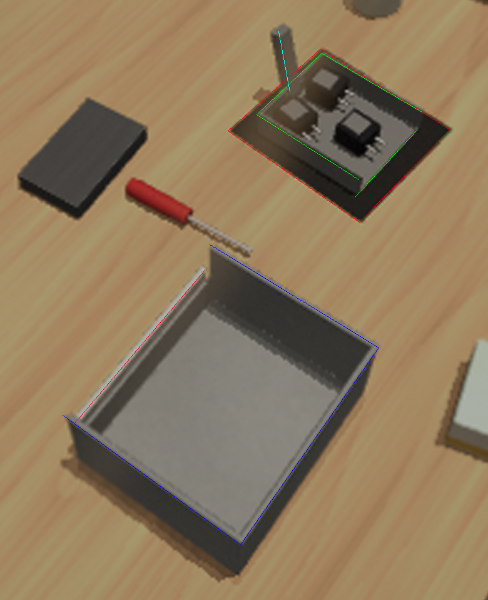

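Fits agree with the stated heights (handle top 128 mm, wall tops about 43 mm). The grip point is about (0.536, 0.255, 0.097). I'll move to a pre-grasp pose back along the bar axis.

Request:
{"fn": "drive_tool", "kwargs": {"increments": [[[13,30,1],[0,0,6.4],1],[[13,30,1],[0,0,6.4],1],[[13,30,1],[0,0,6.4],1],[[13,30,1],[0,0,6.4],1],[[13,30,1],[0,0,6.4],1],[[13,30,0],[0,0,6.4],1],[[13,30,0],[0,0,6.4],1],[[13,30,0],[0,0,6.4],1]]}}

```text
clock: 1.67
eef_pos: [0.2966, -0.2201, 0.2365]
tool_rot: [0.798, 0.603, 0.0, 0.0]
ft_force: [-0.2, 0.1, 0.6]
grip_width: 0.0852
grasp_force: 0.0
```

Request:
{"fn": "drive_tool", "kwargs": {"increments": [[[13,30,0],[0,0,6.4],1],[[13,30,0],[0,0,6.4],1],[[13,30,0],[0,0,6.4],1],[[13,30,0],[0,0,6.4],1],[[13,30,0],[0,0,6.4],1],[[13,30,0],[0,0,6.4],1],[[13,30,0],[0,0,6.4],1],[[13,30,0],[0,0,6.4],1]]}}

```text
clock: 2.33
eef_pos: [0.4007, 0.0201, 0.2366]
tool_rot: [0.459, 0.888, 0.0, 0.0]
ft_force: [0.1, -0.1, 0.5]
grip_width: 0.0853
grasp_force: 0.0
```

Request:
{"fn": "drive_tool", "kwargs": {"increments": [[[13,30,0],[0,0,6.4],1],[[13,30,0],[0,0,6.4],1],[[13,30,0],[0,0,6.4],1],[[13,30,0],[0,0,6.4],1],[[13,30,0],[0,0,6.4],1],[[13,30,0],[0,0,6.4],1],[[12,30,0],[0,0,6.4],1],[[10,25,0],[0,0,6.4],1]]}}

```text
clock: 3.0
eef_pos: [0.5009, 0.2557, 0.2361]
tool_rot: [0.03, 1.0, 0.0, 0.0]
ft_force: [0.6, -0.2, 1.0]
grip_width: 0.0852
grasp_force: 0.0
```

Request:
{"fn": "drive_tool", "kwargs": {"increments": [[[0,0,0],[-0.3,-5,0],1],[[0,0,0],[-0.3,-5,0],1],[[0,0,0],[-0.3,-5,0],1]]}}

```text
clock: 3.25
eef_pos: [0.5011, 0.2544, 0.235]
tool_rot: [0.032, 0.991, -0.004, 0.132]
ft_force: [-0.4, -0.6, 0.1]
grip_width: 0.0854
grasp_force: 0.0
```

Request:
{"fn": "drive_tool", "kwargs": {"increments": [[[6.6,0,-26],[0,0,0],1],[[6.6,0,-26],[0,0,0],1],[[6.6,0,-26],[0,0,0],1],[[6.6,0,-26],[0,0,0],1],[[6.6,0,-26],[0,0,0],1],[[6.6,0,-26],[0,0,0],1],[[0,0,0],[0,0,0],1]]}}

```text
clock: 3.83
eef_pos: [0.5369, 0.2514, 0.0744]
tool_rot: [0.033, 0.991, -0.006, 0.126]
ft_force: [-1.2, -0.4, -0.9]
grip_width: 0.0854
grasp_force: 0.0
```

Run:
```python
from workcell import *; from h import *
o=get_obs(); print(np.round(o['joint_pos'],3), o['eef_pos'],R.from_quat(o['tool_rot']).as_matrix().round(3).tolist(),o['ft_force'])
c=camera('scene'); cv2.imwrite('pics/g1.png',cv2.resize(c['image'][90:240,260:420,::-1],None,fx=4,fy=4,interpolation=cv2.INTER_CUBIC))
```

```text
[ 0.509  0.393 -0.252  0.713 -0.14   0.56 ] [0.53693284 0.25139142 0.0744379 ] [[-0.966, 0.066, 0.25], [0.063, 0.998, -0.02], [-0.251, -0.004, -0.968]] [-1.15732399 -0.37242143 -0.85067265]
```

View pics/g1.png

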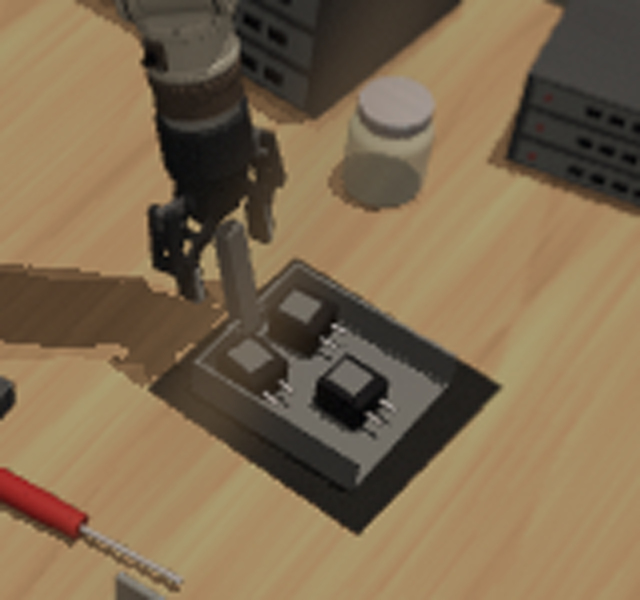

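The handle bar (about 235,270 in the crop) stands between the open fingers. I'll centre on it, close, then lift a little.

Request:
{"fn": "drive_tool", "kwargs": {"increments": [[[4,2,2],[0,0,0.4],1],[[0,0,0],[0,0,0],0.5],[[0,0,0],[0,0,0],0],[[0,0,0],[0,0,0],0],[[0,0,0],[0,0,0],0],[[0,0,0],[0,0,0],0],[[0,0,0],[0,0,0],0],[[0,0,0],[0,0,0],0]]}}

```text
clock: 4.55
eef_pos: [0.5442, 0.2559, 0.0833]
tool_rot: [0.029, 0.991, -0.003, 0.131]
ft_force: [-2.5, -0.6, 5.3]
grip_width: 0.0227
grasp_force: 59.7
```

Request:
{"fn": "drive_tool", "kwargs": {"increments": [[[0,0,0],[0,0,0],0],[[0,0,0],[0,0,0],0],[[0,0,0],[0,0,0],0]]}}

```text
clock: 4.8
eef_pos: [0.5442, 0.2559, 0.0833]
tool_rot: [0.029, 0.991, -0.003, 0.131]
ft_force: [-3.0, -0.4, 6.3]
grip_width: 0.0233
grasp_force: 59.8
```

Request:
{"fn": "drive_tool", "kwargs": {"increments": [[[0,0,4],[0,0,0],0],[[0,0,10],[0,0,0],0],[[0,0,18],[0,0,0],0],[[0,0,25],[0,0,0],0],[[0,0,30],[0,0,0],0],[[0,0,28],[0,0,0],0],[[0,0,20],[0,0,0],0],[[0,0,10],[0,0,0],0]]}}

```text
clock: 5.47
eef_pos: [0.5447, 0.2558, 0.2307]
tool_rot: [0.029, 0.991, -0.002, 0.132]
ft_force: [1.1, 1.5, -3.6]
grip_width: 0.0232
grasp_force: 59.1
```

Request:
{"fn": "drive_tool", "kwargs": {"increments": [[[0,0,0],[0,0,0],0],[[-1,-4,0],[0,0,0],0],[[-2,-10,0],[0,0,0],0],[[-3,-16,0],[0,0,0.3],0],[[-3,-22,0],[0,0,0.3],0],[[-3,-24,0],[0,0,0.3],0],[[-3,-26,0],[0,0,0.3],0],[[-3,-26,0],[0,0,0.3],0]]}}

```text
clock: 6.13
eef_pos: [0.5236, 0.1252, 0.2244]
tool_rot: [0.016, 0.992, -0.002, 0.128]
ft_force: [0.9, -0.7, -3.5]
grip_width: 0.0229
grasp_force: 59.1
```

Request:
{"fn": "drive_tool", "kwargs": {"increments": [[[-3,-26,0],[0,0,0.3],0],[[-3,-26,0],[0,0,0.3],0],[[-3,-26,0],[0,0,0.3],0],[[-3,-26,0],[0,0,0.3],0],[[-3,-26,0],[0,0,0.3],0],[[-3,-26,0],[0,0,0.3],0],[[-3,-26,0],[0,0,0.3],0],[[-3,-26,0],[0,0,0.3],0]]}}

```text
clock: 6.8
eef_pos: [0.4991, -0.0823, 0.2247]
tool_rot: [-0.004, 0.992, 0.001, 0.128]
ft_force: [-0.8, -0.2, -3.0]
grip_width: 0.0234
grasp_force: 59.1
```

Request:
{"fn": "drive_tool", "kwargs": {"increments": [[[-2,-26,0],[0,0,0],0],[[-2,-24,0],[0,0,0],0],[[-1,-20,0],[0,0,0],0],[[0,-14,0],[0,0,0],0],[[0,-8,0],[0,0,0],0],[[0,-4,0],[0,0,0],0],[[0,0,0],[0,0,0],0],[[0,0,0],[0,0,0],0]]}}

```text
clock: 7.47
eef_pos: [0.4962, -0.176, 0.2264]
tool_rot: [-0.005, 0.992, 0.002, 0.13]
ft_force: [0.1, -0.0, -4.3]
grip_width: 0.0231
grasp_force: 59.2
```

Run:
```python
from workcell import *; from h import *
o=get_obs(); print(o['clock'],np.round(o['joint_pos'],3), o['eef_pos'],R.from_quat(o['tool_rot']).as_matrix().round(3).tolist(),o['ft_force'],o['ft_torque'],o['grasp_force'])
cs={n:camera(n) for n in('scene','top')}; pickle.dump(cs,open('c1.pkl','wb'))
a=cs['top']['image'][95:245,260:420,::-1];b=cs['scene']['image'][150:370,190:370,::-1]
f=lambda i:cv2.resize(i,(int(i.shape[1]*580/i.shape[0]),580),interpolation=cv2.INTER_CUBIC)
x=np.hstack([cv2.resize(a,(400,375),interpolation=cv2.INTER_CUBIC)]); y=cv2.resize(b,(400,489),interpolation=cv2.INTER_CUBIC)
x=cv2.copyMakeBorder(x,0,114,0,0,cv2.BORDER_CONSTANT)
cv2.imwrite('pics/p2.png',np.hstack([x,y]))
```

```text
7.4667 [-0.401  0.112 -0.2    1.02   0.105 -0.398] [ 0.49621711 -0.17600098  0.22644016] [[-0.966, -0.009, 0.258], [-0.009, 1.0, 0.005], [-0.258, 0.002, -0.966]] [ 0.08822634 -0.02776347 -4.25895514] [0.01888546 0.76110449 0.01266645] 59.19828414916992
```

View pics/p2.png

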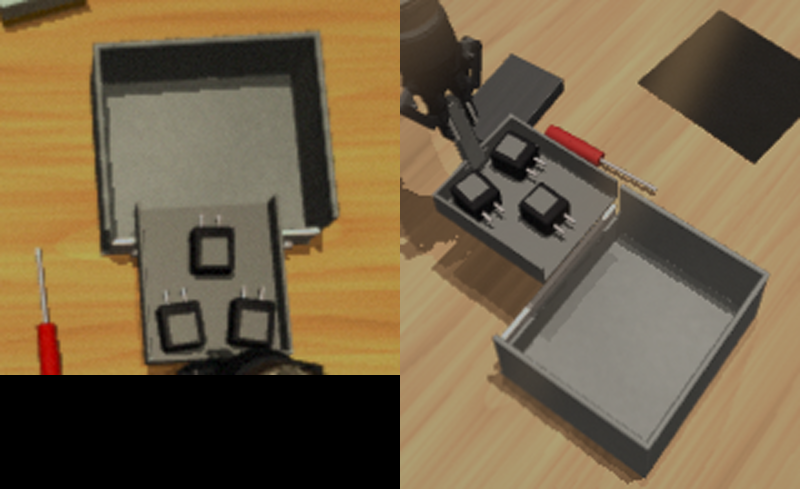

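The tray is over the rim with its nose about 20 mm past it and all three adapters inside. Next I check its level against the model and descend.

Request:
{"fn": "drive_tool", "kwargs": {"increments": [[[0,0,-4],[0,0,0],0],[[0,0,-10],[0,0,0],0],[[0,0,-12],[0,0,0],0],[[0,0,-8],[0,0,0],0],[[0,0,-4],[0,0,0],0],[[0,0,0],[0,0,0],0],[[0,0,0],[0,0,0],0]]}}

```text
clock: 8.15
eef_pos: [0.497, -0.1763, 0.1893]
tool_rot: [-0.005, 0.991, 0.001, 0.131]
ft_force: [-0.8, -1.5, -4.1]
grip_width: 0.0233
grasp_force: 59.2
```

Run:
```python
from workcell import *; from h import *
o=get_obs();print(o['eef_pos'],o['ft_force'],o['ft_torque'])
cs=pickle.load(open('c1.pkl','rb'));T,Sc=cs['top'],cs['scene']
t=lambda x,y:np.array([x/2.5+260-.3,y/2.5+95-.3]); s=lambda x,y:np.array([(x-400)/2.222+190-.3,y/2.222+150-.3])
obsv=[(T,t(275,197),(85,-73,40)),(T,t(137,203),(85,73,40)),(T,t(289,361),(-85,-75,40)),(T,t(141,361),(-85,75,40)),
(Sc,s(545,278),(85,-75,40)),(Sc,s(618,190),(85,75,40)),(Sc,s(513,118),(-85,75,40)),(Sc,s(436,197),(-85,-75,40))]
def f(p):
    A=R.from_euler('ZYX',[p[3],p[4],p[5]]).as_matrix()
    return np.concatenate([(proj(c,A@(np.array(P)/1e3)+p[:3])[0]-u) for c,u,P in obsv])
r=least_squares(f,[.59,-.18,.146,0,0,0],loss='soft_l1');print(np.round(r.x,4),np.round(r.fun.reshape(-1,2),1).tolist())
A=R.from_euler('ZYX',r.x[3:]).as_matrix();print('nose',A@[.085,0,0]+r.x[:3])
```

```text
[ 0.49699746 -0.17630866  0.18929225] [-0.77966944 -1.47080695 -4.08708779] [-0.0212216   0.71382196 -0.03179073]
[ 0.5886 -0.1734  0.1307  0.0027  0.0554 -0.0058] [[-1.3, 0.4], [-0.3, -0.2], [-0.8, -2.7], [0.7, -0.9], [-2.2, -0.6], [-0.2, -0.1], [0.1, 0.4], [-1.4, 0.1]]
nose [ 0.67344637 -0.17315493  0.12604302]
```

Request:
{"fn": "drive_tool", "kwargs": {"increments": [[[0,0,-3],[0,0,0],0],[[0,0,-3],[0,0,0],0],[[0,0,-2],[0,0,0],0],[[0,0,0],[0,0,0],0]]}}

```text
clock: 8.48
eef_pos: [0.4966, -0.1764, 0.1808]
tool_rot: [-0.004, 0.991, 0.002, 0.13]
ft_force: [-0.9, -0.4, -3.5]
grip_width: 0.0233
grasp_force: 59.1
```

```bash
cat > st.py <<'E'
from workcell import *; from h import *
o=get_obs();M=R.from_quat(o['tool_rot']).as_matrix()
print(round(o['clock'],2),np.round(o['eef_pos'],4),'F',np.round(o['ft_force'],2),'T',np.round(o['ft_torque'],2),'toolz',M[:,2].round(3),'gf',round(o['grasp_force'],1),'j',np.round(o['joint_pos'],2))
E
python3 st.py
```

```text
8.48 [ 0.4966 -0.1764  0.1808] F [-0.93 -0.37 -3.52] T [ 0.04  0.79 -0.03] toolz [ 0.258  0.004 -0.966] gf 59.1 j [-0.4   0.15 -0.29  0.9   0.11 -0.4 ]
```

Request:
{"fn": "drive_tool", "kwargs": {"increments": [[[0,0,-3],[0,0,0],0],[[0,0,-2],[0,0,0],0],[[0,0,-2],[0,0,0],0],[[0,0,0],[0,0,0],0]]}}

```text
clock: 8.82
eef_pos: [0.4965, -0.1764, 0.1737]
tool_rot: [-0.004, 0.991, 0.002, 0.13]
ft_force: [0.2, -0.5, -3.0]
grip_width: 0.0234
grasp_force: 59.1
```

```bash
python3 st.py
```

```text
8.82 [ 0.4965 -0.1764  0.1737] F [ 0.22 -0.48 -3.03] T [0.07 0.71 0.06] toolz [ 0.258  0.004 -0.966] gf 59.1 j [-0.4   0.15 -0.3   0.88  0.11 -0.4 ]
```

Request:
{"fn": "drive_tool", "kwargs": {"increments": [[[0,0,-2],[0,0,0],0],[[0,0,-2],[0,0,0],0],[[0,0,-2],[0,0,0],0],[[0,0,0],[0,0,0],0]]}}

```text
clock: 9.15
eef_pos: [0.4965, -0.1764, 0.1677]
tool_rot: [-0.004, 0.991, 0.002, 0.13]
ft_force: [-0.6, 0.1, -4.4]
grip_width: 0.023
grasp_force: 59.2
```

```bash
python3 st.py
```

```text
9.15 [ 0.4965 -0.1764  0.1677] F [-0.57  0.11 -4.36] T [-0.04  0.78  0.04] toolz [ 0.258  0.004 -0.966] gf 59.2 j [-0.4   0.16 -0.31  0.87  0.11 -0.4 ]
```

Request:
{"fn": "drive_tool", "kwargs": {"increments": [[[0,0,-2],[0,0,0],0],[[0,0,-2],[0,0,0],0],[[0,0,-2],[0,0,0],0],[[0,0,0],[0,0,0],0]]}}

```text
clock: 9.48
eef_pos: [0.497, -0.1765, 0.1621]
tool_rot: [-0.004, 0.991, 0.001, 0.131]
ft_force: [-0.5, -0.5, -3.7]
grip_width: 0.0234
grasp_force: 59.4
```

```bash
python3 st.py
```

```text
9.48 [ 0.497  -0.1765  0.1621] F [-0.52 -0.49 -3.67] T [0.03 0.63 0.02] toolz [ 0.259  0.004 -0.966] gf 59.4 j [-0.4   0.16 -0.32  0.85  0.11 -0.4 ]
```

Request:
{"fn": "drive_tool", "kwargs": {"increments": [[[0,0,-1],[0,0,0],0],[[0,0,-1],[0,0,0],0],[[0,0,0],[0,0,0],0]]}}

```text
clock: 9.73
eef_pos: [0.4975, -0.1767, 0.161]
tool_rot: [-0.005, 0.991, 0.001, 0.132]
ft_force: [-2.2, 0.4, -0.0]
grip_width: 0.0235
grasp_force: 59.7
```

```bash
python3 st.py
```

```text
9.73 [ 0.4975 -0.1767  0.161 ] F [-2.17  0.37 -0.02] T [0.17 0.35 0.06] toolz [ 0.261  0.004 -0.965] gf 59.7 j [-0.4   0.16 -0.32  0.84  0.11 -0.4 ]
```

Contact: Fz changed by about 4 N and the moment dropped. Holding for more than a second.

Request:
{"fn": "drive_tool", "kwargs": {"increments": [[[0,0,0],[0,0,0],0],[[0,0,0],[0,0,0],0],[[0,0,0],[0,0,0],0],[[0,0,0],[0,0,0],0],[[0,0,0],[0,0,0],0],[[0,0,0],[0,0,0],0],[[0,0,0],[0,0,0],0],[[0,0,0],[0,0,0],0]]}}

```text
clock: 10.4
eef_pos: [0.4972, -0.1766, 0.1606]
tool_rot: [-0.005, 0.991, 0.001, 0.131]
ft_force: [-2.1, 0.1, 2.5]
grip_width: 0.023
grasp_force: 59.7
```

```bash
python3 st.py
python3 - <<'E'
from workcell import *; from h import *
c=camera('scene');a=c['image'][160:300,190:330,::-1]
cv2.imwrite('pics/rest.png',cv2.resize(a,(560,560),interpolation=cv2.INTER_CUBIC))
E
```

```text
10.4 [ 0.4972 -0.1766  0.1606] F [-2.09  0.09  2.52] T [0.14 0.02 0.05] toolz [ 0.26   0.004 -0.966] gf 59.7 j [-0.4   0.16 -0.32  0.84  0.11 -0.4 ]
```

View pics/rest.png

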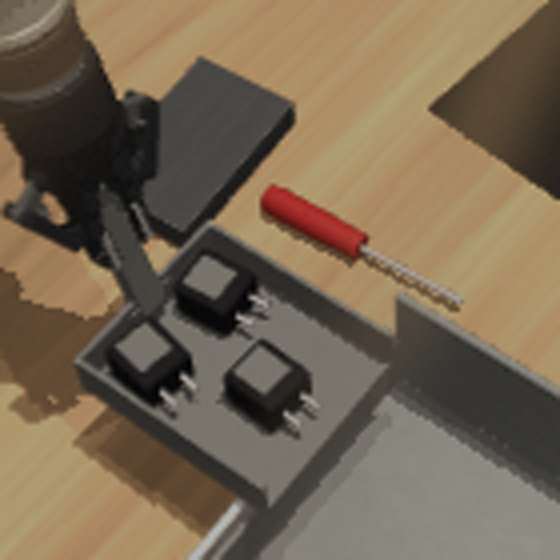

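The tray rests on the rim near its nose (edge around 330,430 in the crop) with the adapters still inside. The force is creeping up (about 6 N), so I ease off slightly and keep holding.

Request:
{"fn": "drive_tool", "kwargs": {"increments": [[[0,0,0.6],[0,0,0],0],[[0,0,0],[0,0,0],0],[[0,0,0],[0,0,0],0]]}}

```text
clock: 10.7
eef_pos: [0.4973, -0.1766, 0.1609]
tool_rot: [-0.005, 0.991, 0.001, 0.131]
ft_force: [0.7, 0.4, 0.4]
grip_width: 0.0234
grasp_force: 59.4
```

```bash
python3 st.py
```

```text
10.7 [ 0.4973 -0.1766  0.1609] F [0.74 0.35 0.4 ] T [ 0.09 -0.3  -0.02] toolz [ 0.26   0.004 -0.966] gf 59.4 j [-0.4   0.16 -0.32  0.85  0.11 -0.4 ]
```

Request:
{"fn": "drive_tool", "kwargs": {"increments": [[[0,0,0],[0,0,0],0],[[0,0,0.2],[0,0,0],0],[[0,0,0],[0,0,0],0],[[0,0,0],[0,0,0],0],[[0,0,0],[0,0,0],0],[[0,0,0],[0,0,0],0],[[0,0,0],[0,0,0],0]]}}

```text
clock: 11.28
eef_pos: [0.4969, -0.1765, 0.1611]
tool_rot: [-0.005, 0.991, 0.001, 0.131]
ft_force: [1.0, 0.5, -1.0]
grip_width: 0.0233
grasp_force: 59.5
```

```bash
python3 st.py
```

```text
11.28 [ 0.4969 -0.1765  0.1611] F [ 1.    0.52 -1.  ] T [ 0.11 -0.31 -0.02] toolz [ 0.259  0.004 -0.966] gf 59.5 j [-0.4   0.16 -0.32  0.85  0.11 -0.4 ]
```

Request:
{"fn": "drive_tool", "kwargs": {"increments": [[[0,0,0],[0,0,0],0],[[0,0,0],[0,0,0],0],[[0,0,0],[0,0,0],0],[[0,0,0],[0,0,0],0],[[0,0,2],[0,0,0],0],[[0,0,3],[0,0,0],0],[[0,0,1.5],[0,0,0],0],[[0,0,0],[0,0,0],0]]}}

```text
clock: 11.95
eef_pos: [0.496, -0.1764, 0.1671]
tool_rot: [-0.004, 0.992, 0.002, 0.13]
ft_force: [0.1, 0.2, -3.5]
grip_width: 0.0232
grasp_force: 59.1
```

Request:
{"fn": "drive_tool", "kwargs": {"increments": [[[4,6.8,0],[0,2.5,0],0],[[4.1,6.8,0],[0,0,0],0]]}}

```text
clock: 12.12
eef_pos: [0.506, -0.1637, 0.1684]
tool_rot: [-0.004, 0.994, 0.001, 0.109]
ft_force: [0.2, -1.1, -3.3]
grip_width: 0.0233
grasp_force: 59.4
```

I put the lift into y by mistake. Nothing was touched (force unchanged), so I correct it now.

Request:
{"fn": "drive_tool", "kwargs": {"increments": [[[0,0,7],[0,0,0],0],[[0,-6.8,6.6],[0,2.5,0],0],[[0,-6.8,0],[0,0,0],0],[[4.6,0,6.4],[0,2.5,0],0],[[4.7,0,6.3],[0,2.5,0],0],[[5.1,0,6],[0,2.5,0],0],[[5.2,0,6],[0,2.5,0],0],[[0,0,0],[0,0,0],0]]}}

```text
clock: 12.78
eef_pos: [0.5273, -0.177, 0.2063]
tool_rot: [-0.005, 1.0, 0.002, 0.002]
ft_force: [1.0, -0.1, -3.6]
grip_width: 0.0228
grasp_force: 60.1
```

```bash
python3 st.py
```

```text
12.78 [ 0.5273 -0.177   0.2063] F [ 1.   -0.12 -3.62] T [-0.06  0.09 -0.07] toolz [ 0.003  0.004 -1.   ] gf 60.1 j [-0.33  0.36  0.11  1.31  0.   -0.34]
```

Request:
{"fn": "drive_tool", "kwargs": {"increments": [[[5.7,0,5.5],[0,2.5,0],0],[[5.7,0,5.4],[0,2.5,0],0],[[6.1,0,5],[0,2.5,0],0],[[6.2,0,4.9],[0,2.5,0],0],[[6.5,0,4.4],[0,2.5,0],0],[[6.6,0,4.4],[0,2.5,0],0],[[0,0,0],[0,0,0],0],[[0,0,0],[0,0,0],0]]}}

```text
clock: 13.45
eef_pos: [0.562, -0.1768, 0.2336]
tool_rot: [-0.004, 0.991, 0.003, -0.13]
ft_force: [-0.3, -0.7, -4.7]
grip_width: 0.0232
grasp_force: 60.8
```

Request:
{"fn": "drive_tool", "kwargs": {"increments": [[[6.9,0,3.9],[0,2.5,0],0],[[6.9,0,3.8],[0,2.5,0],0],[[7.2,0,3.2],[0,2.5,0],0],[[7.2,0,3.2],[0,2.5,0],0],[[0,0,0],[0,0,0],0],[[0,0,0],[0,0,0],0]]}}

```text
clock: 13.95
eef_pos: [0.5857, -0.1759, 0.2449]
tool_rot: [-0.004, 0.977, 0.002, -0.212]
ft_force: [1.3, 0.5, -1.8]
grip_width: 0.0235
grasp_force: 61.6
```

```bash
python3 st.py
python3 - <<'E'
from workcell import *; from h import *
c=camera('top');print([(round(x['conf'],2),np.round(x['bbox']).tolist()) for x in silhouettes('adapter0',c)])
E
```

```text
13.95 [ 0.5857 -0.1759  0.2449] F [ 1.25  0.5  -1.82] T [-0.11 -1.08  0.12] toolz [-0.414  0.002 -0.91 ] gf 61.6 j [-0.24  0.91  1.06  2.14 -0.1  -0.23]
[(0.63, [319.0, 172.0, 332.0, 188.0])]
```

Joint 4 is close to its limit at this pose. I'll fit the arm's kinematics from the logged poses and find where a steeper tilt is reachable.

```bash
cat > fk.py <<'E'
from h import *
D=[([-1.176,.241,.004,1.335,0,1.571],[.192,-.461,.230],[.981,.196,0,-.001]),
([.509,.393,-.252,.713,-.14,.56],[.5369,.2514,.0744],[.033,.991,-.006,.126]),
([-.401,.112,-.2,1.02,.105,-.398],[.4962,-.176,.2264],[-.005,.992,.002,.13]),
([-.4,.15,-.29,.90,.11,-.4],[.4966,-.1764,.1808],[-.004,.991,.002,.13]),
([-.4,.16,-.32,.85,.11,-.4],[.497,-.1765,.1621],[-.004,.991,.001,.131]),
([-.33,.36,.11,1.31,0,-.34],[.5273,-.177,.2063],[-.005,1,.002,.002]),
([-.24,.91,1.06,2.14,-.10,-.23],[.5857,-.1759,.2449],[-.004,.977,.002,-.212])]
def fk(q,p):
    h,L1,a,L2,b,L3,s5=p[:7]; r0=0
    A=R.from_euler('z',q[0])
    P=np.array([r0+L1*np.sin(q[1]+a)+L2*np.cos(q[1]-q[2]+b),0,h+L1*np.cos(q[1]+a)-L2*np.sin(q[1]-q[2]+b)])
    pit=q[1]-q[2]+q[3]
    # tool: x forward rotated by pitch about y -> approach dir, j5 about vertical-ish, j6 about approach
    B=A*R.from_euler('y',pit)*R.from_euler('z',s5*q[4])
    p=A.apply(P)+B.apply([L3,0,0])
    F=R.from_matrix([[0,0,1],[0,-1,0],[1,0,0]]) # cols: tool x->B z, y->-B y, z->B x
    return p,B*R.from_euler('x',q[5]-np.pi/2)*F0
F0=R.identity()
E
python3 - <<'E'
import fk; from fk import *
fk.F0=R.identity()
def res(p):
    o=[]
    for q,x,t in D:
        P,B=fk.fk(q,p); o+=list((P-x)*1e3); z=R.from_quat(t).as_matrix()[:,2]
        o+=list((B.as_matrix()[:,0]-z)*200)
    return o
best=None
for s in(1,-1):
  for b in(0,.5,-.5):
    r=least_squares(res,[.3,.3,0,.35,b,.2,s],loss='soft_l1')
    if best is None or r.cost<best.cost:best=r
print(best.cost,np.round(best.x,4));print(np.round(np.array(best.fun).reshape(-1,6),0).tolist())
p=best.x;pickle.dump(p,open('fkp.pkl','wb'))
lo=np.array([-2.72,-1.05,-1.09,-1.99,-1.42])+.02;hi=np.array([2.72,1.87,1.28,2.15,1.44])-.02
def ik(P,d):
    bst=None
    for q0 in([-.25,.9,1,2.1,-.1],[-.25,1.2,.8,1.9,0],[-.25,1.4,.6,1.6,0]):
        f=lambda q:np.r_[(fk.fk([*q,0],p)[0]-P)*1e3,(fk.fk([*q,0],p)[1].as_matrix()[:,0]-d)*200]
        r=least_squares(f,np.clip(q0,lo+.01,hi-.01),bounds=(lo,hi))
        if bst is None or r.cost<bst.cost:bst=r
    return bst
for th in(40,45,50,55,60,65):
  print(th,[ (dx,dz) for dx in range(-60,121,30) for dz in range(0,181,30) if ik([.656-.02+dx/1e3,-.1765,.24+dz/1e3],[np.sin(np.radians(15-th)),0,-np.cos(np.radians(15-th))]).cost<2])
E
```

```text
Traceback (most recent call last):
AttributeError: 'function' object has no attribute 'fk'
```

```bash
sed -i '/F=R.from_matrix/d; s/\*R.from_euler(.x.,q\[5\]-np.pi\/2)\*F0//; /^F0/d' fk.py
cat > ikt.py <<'E'
from fk import *
def res(p):
    o=[]
    for q,x,t in D:
        P,B=fk(q,p); o+=list((P-x)*1e3); z=R.from_quat(t).as_matrix()[:,2]
        o+=list((B.as_matrix()[:,0]-z)*200)
    return o
best=min((least_squares(res,[.3,.3,0,.35,b,.2,s],loss='soft_l1') for s in(1,-1) for b in(0,.5,-.5)),key=lambda r:r.cost)
p=best.x
lo=np.array([-2.72,-1.05,-1.09,-1.99,-1.42])+.02;hi=np.array([2.72,1.87,1.28,2.15,1.44])-.02
def ik(P,d):
    def f(q): x,B=fk([*q,0],p); return np.r_[(x-P)*1e3,(B.as_matrix()[:,0]-d)*200]
    return min((least_squares(f,q0,bounds=(lo,hi)) for q0 in([-.25,.9,1,2.1,-.1],[-.25,1.4,.6,1.6,0])),key=lambda r:r.cost)
E
python3 - <<'E'
from ikt import *
print(best.cost,np.round(p,4));print(np.round(np.array(best.fun).reshape(-1,6),0).tolist())
for th in(40,45,50,55,60,65):
  a=np.radians(15-th)
  print(th,[(dx,dz) for dx in range(-60,121,30) for dz in range(0,181,30) if ik([.636+dx/1e3,-.1765,.24+dz/1e3],[np.sin(a),0,-np.cos(a)]).cost<2])
E
```

```text
41.22753448746299 [ 0.2077  0.4729  0.0106  0.3914 -0.0664  0.3667  0.8631]
[[1.0, -3.0, 3.0, -0.0, -0.0, -0.0], [0.0, -2.0, -2.0, -2.0, 3.0, -0.0], [-1.0, 2.0, 1.0, -1.0, -3.0, -0.0], [-1.0, 5.0, -4.0, -2.0, -1.0, -1.0], [1.0, 4.0, -0.0, -1.0, -2.0, -0.0], [3.0, -4.0, 4.0, 1.0, -2.0, 0.0], [-1.0, 0.0, -1.0, 0.0, 2.0, 0.0]]
40 [(-60, 0)]
45 []
50 []
55 []
60 []
65 []
```

The arm cannot tilt past about 40° with this grip: the wrist would be beyond reach. Gripping the bar with the tool pitched further forward (about 45–50°) fixes that. I'll level the tray, see where the adapters are, set it down and regrip.

Request:
{"fn": "drive_tool", "kwargs": {"increments": [[[-7,0,-2],[0,-2.5,0],0],[[-14,0,-5],[0,-5,0],0],[[-13.4,0,-7],[0,-5,0],0],[[-12.7,0,-8],[0,-5,0],0],[[-11.8,0,-9],[0,-5,0],0],[[-10.8,0,-10],[0,-5,0],0],[[-9.8,0,-11],[0,-5,0],0],[[-8.7,0,-11],[0,-5,0],0]]}}

```text
clock: 14.72
eef_pos: [0.4986, -0.1753, 0.1863]
tool_rot: [-0.004, 0.995, 0.0, 0.102]
ft_force: [0.6, -0.3, -1.7]
grip_width: 0.0229
grasp_force: 61.6
```

Request:
{"fn": "drive_tool", "kwargs": {"increments": [[[-4,0,0],[0,-2,0],0],[[0,0,8],[0,0,0],0],[[0,0,12],[0,0,0],0],[[0,0,12],[0,0,0],0],[[0,0,12],[0,0,0],0],[[0,0,8],[0,0,0],0],[[0,0,0],[0,0,0],0]]}}

```text
clock: 15.3
eef_pos: [0.4995, -0.1765, 0.241]
tool_rot: [-0.004, 0.993, -0.001, 0.119]
ft_force: [-0.3, -0.5, -1.7]
grip_width: 0.0231
grasp_force: 61.7
```

```bash
python3 st.py
python3 - <<'E'
from workcell import *; from h import *
for n in('scene','top'):
    c=camera(n); c['a']=silhouettes('adapter0',c); print(n,[(round(x['conf'],2),np.round(x['bbox']).tolist()) for x in c['a']])
    cv2.imwrite(f'pics/l_{n}.png',c['image'][:,:,::-1])
E
```

```text
15.3 [ 0.4995 -0.1765  0.241 ] F [-0.29 -0.52 -1.71] T [-0.01  0.44  0.01] toolz [ 0.236  0.    -0.972] gf 61.7 j [-0.39  0.12 -0.14  1.08  0.09 -0.39]
scene [(0.7, [280.0, 265.0, 296.0, 290.0]), (0.68, [272.0, 301.0, 296.0, 324.0]), (0.52, [286.0, 286.0, 308.0, 308.0])]
top [(0.75, [320.0, 150.0, 343.0, 169.0]), (0.68, [348.0, 146.0, 366.0, 170.0]), (0.43, [317.0, 166.0, 332.0, 176.0]), (0.22, [317.0, 172.0, 377.0, 239.0])]
```

The weight is down to 1.7 N, which is the empty tray, so all three seem to have slid out already. I'll check with a picture.

Run:
```python
from h import *
a=cv2.imread('pics/l_scene.png')[160:370,180:370];b=cv2.imread('pics/l_top.png')[95:250,260:410]
x=cv2.resize(a,(420,464),interpolation=cv2.INTER_CUBIC);y=cv2.resize(b,(375,388),interpolation=cv2.INTER_CUBIC)
cv2.imwrite('pics/l.png',np.hstack([x,cv2.copyMakeBorder(y,0,76,0,0,cv2.BORDER_CONSTANT)]))
```

```text
(no output)
```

View pics/l.png

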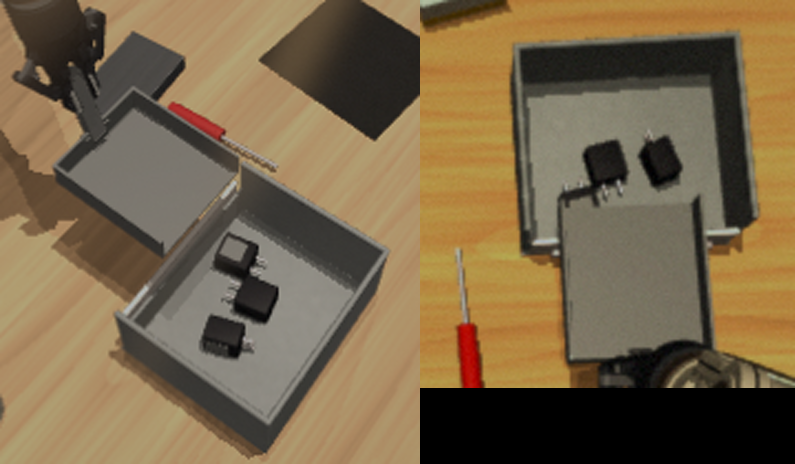

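All three adapters lie on the bin floor and the tray is empty. Now I carry the tray back over the mat.

Request:
{"fn": "drive_tool", "kwargs": {"increments": [[[0,5,0],[0,-0.7,0],0],[[1,14,0],[0,-0.7,0],0],[[2,22,0],[0,0,-0.3],0],[[3,26,0],[0,0,-0.3],0],[[3,28,0],[0,0,-0.3],0],[[3,28,0],[0,0,-0.3],0],[[3,28,0],[0,0,-0.3],0],[[3,28,0],[0,0,-0.3],0]]}}

```text
clock: 16.17
eef_pos: [0.5151, 0.0048, 0.236]
tool_rot: [0.011, 0.992, -0.001, 0.128]
ft_force: [0.5, -0.7, -2.9]
grip_width: 0.0232
grasp_force: 61.6
```

Request:
{"fn": "drive_tool", "kwargs": {"increments": [[[3,28,0],[0,0,-0.3],0],[[3,28,0],[0,0,-0.3],0],[[3,28,0],[0,0,-0.3],0],[[3,28,0],[0,0,-0.3],0],[[3,28,0],[0,0,-0.3],0],[[3,28,0],[0,0,-0.3],0],[[3,28,0],[0,0,-0.2],0],[[2,26,0],[0,0,0],0]]}}

```text
clock: 16.83
eef_pos: [0.5381, 0.2271, 0.2357]
tool_rot: [0.028, 0.991, -0.003, 0.127]
ft_force: [1.2, -0.5, -1.6]
grip_width: 0.0231
grasp_force: 61.6
```

Request:
{"fn": "drive_tool", "kwargs": {"increments": [[[2,20,0],[0,0,0],0],[[1,12,0],[0,0,0],0],[[0,5,0],[0,0,0],0],[[0,0,-15],[0,0,0],0],[[0,0,-25],[0,0,0],0],[[0,0,-25],[0,0,0],0],[[0,0,-15],[0,0,0],0],[[0,0,0],[0,0,0],0]]}}

```text
clock: 17.5
eef_pos: [0.5385, 0.2594, 0.1518]
tool_rot: [0.029, 0.992, -0.006, 0.124]
ft_force: [-1.3, -0.2, -3.2]
grip_width: 0.0231
grasp_force: 61.5
```

```bash
python3 st.py
```

```text
17.5 [0.5385 0.2594 0.1518] F [-1.34 -0.17 -3.21] T [-0.03  0.56 -0.  ] toolz [ 0.245 -0.019 -0.969] gf 61.5 j [ 0.52  0.33 -0.12  0.91 -0.14  0.56]
```

Request:
{"fn": "drive_tool", "kwargs": {"increments": [[[4,1,-15],[0,-0.8,0],0],[[3,0,-15],[0,0,0],0],[[0,0,-12],[0,0,0],0],[[0,0,-10],[0,0,0],0],[[0,0,-5],[0,0,0],0],[[0,0,0],[0,0,0],0],[[0,0,0],[0,0,0],0]]}}

```text
clock: 18.08
eef_pos: [0.5492, 0.2631, 0.1004]
tool_rot: [0.029, 0.99, -0.003, 0.135]
ft_force: [-0.5, -0.7, -1.8]
grip_width: 0.0231
grasp_force: 61.6
```

```bash
python3 st.py
```

```text
18.08 [0.5492 0.2631 0.1004] F [-0.48 -0.71 -1.78] T [-0.02  0.44  0.01] toolz [ 0.268 -0.014 -0.963] gf 61.6 j [ 0.52  0.38 -0.2   0.76 -0.15  0.56]
```

Request:
{"fn": "drive_tool", "kwargs": {"increments": [[[-2,-2,-5],[0,0.4,0],0],[[-1,0,-4],[0,0,0],0],[[0,0,-3],[0,0,0],0],[[0,0,-2],[0,0,0],0],[[0,0,0],[0,0,0],0]]}}

```text
clock: 18.5
eef_pos: [0.5454, 0.261, 0.0852]
tool_rot: [0.028, 0.991, -0.004, 0.131]
ft_force: [0.2, 0.2, -1.1]
grip_width: 0.0234
grasp_force: 61.6
```

```bash
python3 st.py
```

```text
18.5 [0.5454 0.261  0.0852] F [ 0.22  0.22 -1.07] T [0.03 0.45 0.01] toolz [ 0.26  -0.015 -0.966] gf 61.6 j [ 0.52  0.4  -0.22  0.73 -0.14  0.56]
```

Request:
{"fn": "drive_tool", "kwargs": {"increments": [[[0,0,-1],[0,0,0],0],[[0,0,-1],[0,0,0],0],[[0,0,0],[0,0,0],0],[[0,0,0],[0,0,0],0]]}}

```text
clock: 18.83
eef_pos: [0.546, 0.2613, 0.084]
tool_rot: [0.029, 0.991, -0.003, 0.132]
ft_force: [-0.1, 0.2, -2.1]
grip_width: 0.023
grasp_force: 61.7
```

```bash
python3 st.py
python3 - <<'E'
from workcell import *; from h import *
cs={n:camera(n) for n in('scene','top')}; pickle.dump(cs,open('c2.pkl','wb'))
a=cs['scene']['image'][130:235,280:400,::-1];b=cs['top']['image'][155:250,150:245,::-1]
x=cv2.resize(a,None,fx=3.3,fy=3.3,interpolation=cv2.INTER_CUBIC);y=cv2.resize(b,None,fx=4,fy=4,interpolation=cv2.INTER_CUBIC)
h=max(x.shape[0],y.shape[0]);f=lambda i:cv2.copyMakeBorder(i,0,h-i.shape[0],0,0,cv2.BORDER_CONSTANT)
cv2.imwrite('pics/pl.png',np.hstack([f(x),f(y)])); print(x.shape,y.shape)
E
```

```text
18.83 [0.546  0.2613 0.084 ] F [-0.15  0.18 -2.05] T [0.12 0.4  0.  ] toolz [ 0.261 -0.014 -0.965] gf 61.7 j [ 0.52  0.4  -0.22  0.73 -0.14  0.56]
(346, 396, 3) (380, 380, 3)
```

Request:
{"fn": "drive_tool", "kwargs": {"increments": [[[0,0,-1],[0,0,0],0],[[0,0,-1],[0,0,0],0],[[0,0,0],[0,0,0],0],[[0,0,0],[0,0,0],0]]}}

```text
clock: 19.27
eef_pos: [0.5462, 0.2613, 0.0833]
tool_rot: [0.029, 0.991, -0.003, 0.132]
ft_force: [-4.3, -1.4, 6.4]
grip_width: 0.0234
grasp_force: 62.7
```

```bash
python3 st.py
```

```text
19.27 [0.5462 0.2613 0.0833] F [-4.28 -1.36  6.42] T [-0.3   0.68 -0.11] toolz [ 0.262 -0.014 -0.965] gf 62.7 j [ 0.52  0.4  -0.22  0.73 -0.14  0.56]
```

Request:
{"fn": "drive_tool", "kwargs": {"increments": [[[0,0,0.5],[0,0,0],0.4],[[0,0,0],[0,0,0],0.7],[[0,0,0],[0,0,0],1],[[0,0,0],[0,0,0],1],[[0,0,0],[0,0,0],1],[[0,0,0],[0,0,0],1]]}}

```text
clock: 19.77
eef_pos: [0.5459, 0.2611, 0.0822]
tool_rot: [0.029, 0.991, -0.003, 0.132]
ft_force: [0.7, -0.2, 0.4]
grip_width: 0.0855
grasp_force: 0.0
```

Request:
{"fn": "drive_tool", "kwargs": {"increments": [[[-2.5,0,10],[0,0,0],1],[[-5,0,19],[0,0,0],1],[[-6.6,0,26],[0,0,0],1],[[-6.6,0,26],[0,0,0],1],[[-6.6,0,26],[0,0,0],1],[[-10,0,20],[0,0,0],1],[[-20,-20,10],[0,0,0],1],[[-20,-30,0],[0,0,0],1]]}}

```text
clock: 20.43
eef_pos: [0.4703, 0.2135, 0.2236]
tool_rot: [0.027, 0.99, -0.001, 0.135]
ft_force: [1.1, -0.2, 0.9]
grip_width: 0.0851
grasp_force: 0.0
```

Request:
{"fn": "drive_tool", "kwargs": {"increments": [[[-20,-40,0],[0,0,0],1],[[-20,-40,0],[0,0,0],1],[[-10,-40,0],[0,0,0],1],[[0,-20,0],[0,0,0],1],[[0,0,0],[0,0,0],1]]}}

```text
clock: 20.85
eef_pos: [0.42, 0.0734, 0.2203]
tool_rot: [0.031, 0.991, -0.004, 0.132]
ft_force: [-0.9, 0.4, 1.1]
grip_width: 0.0854
grasp_force: 0.0
```

```bash
python3 st.py
python3 - <<'E'
from workcell import *; from h import *
cs={n:camera(n) for n in('scene','top')}; pickle.dump(cs,open('c2.pkl','wb'))
a=cs['scene']['image'][130:235,280:400,::-1];b=cs['top']['image'][155:250,150:245,::-1]
x=cv2.resize(a,None,fx=3.3,fy=3.3,interpolation=cv2.INTER_CUBIC);y=cv2.resize(b,None,fx=4,fy=4,interpolation=cv2.INTER_CUBIC)
h=max(x.shape[0],y.shape[0]);f=lambda i:cv2.copyMakeBorder(i,0,h-i.shape[0],0,0,cv2.BORDER_CONSTANT)
cv2.imwrite('pics/pl.png',np.hstack([f(x),f(y)]))
for n in cs:
  print(n,[(q,[(round(x['conf'],2),np.round(x['bbox']).tolist()) for x in silhouettes(q,cs[n])[:3]]) for q in('adapter0','tray','screwdriver','switch')])
E
```

```text
20.85 [0.42   0.0734 0.2203] F [-0.87  0.41  1.05] T [0.08 0.24 0.02] toolz [ 0.262 -0.016 -0.965] gf 0.0 j [ 0.23 -0.1  -0.43  0.98 -0.07  0.28]
scene [('adapter0', [(0.87, [283.0, 286.0, 306.0, 308.0]), (0.66, [277.0, 268.0, 297.0, 286.0]), (0.64, [272.0, 304.0, 298.0, 322.0])]), ('tray', [(0.9, [310.0, 143.0, 373.0, 210.0]), (0.65, [257.0, 208.0, 305.0, 240.0])]), ('screwdriver', [(0.79, [254.0, 208.0, 304.0, 236.0])]), ('switch', [(0.6, [213.0, 176.0, 263.0, 219.0])])]
top [('adapter0', [(0.6, [348.0, 147.0, 365.0, 170.0]), (0.59, [322.0, 150.0, 342.0, 172.0]), (0.53, [314.0, 166.0, 334.0, 187.0])]), ('tray', [(0.64, [164.0, 175.0, 220.0, 239.0])]), ('screwdriver', [(0.83, [274.0, 195.0, 286.0, 253.0])]), ('switch', [(0.74, [252.0, 262.0, 313.0, 302.0])])]
```

View pics/pl.png

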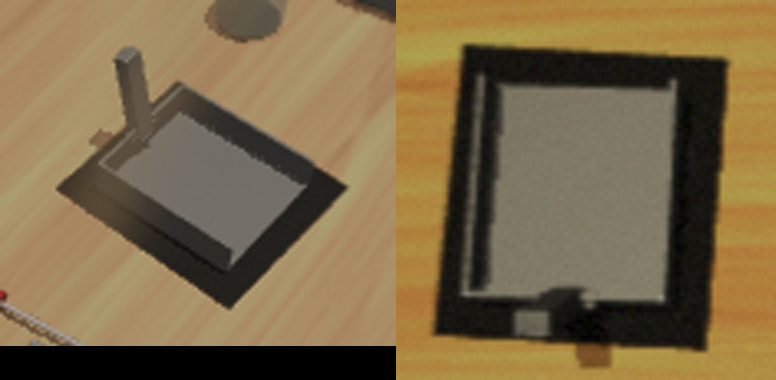

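Run:
```python
from h import *
cs=pickle.load(open('c2.pkl','rb'));T,Sc=cs['top'],cs['scene']
t=lambda x,y:np.array([(x-396+.5)/4-.5+150,(y+.5)/4-.5+155]); s=lambda x,y:np.array([(x+.5)/3.3-.5+280,(y+.5)/3.3-.5+130])
m=[(T,t(466,45),(115,105,3)),(T,t(726,61),(115,-105,3)),(T,t(708,349),(-115,-105,3)),(T,t(436,334),(-115,105,3)),(Sc,s(347,187),(115,105,3)),(Sc,s(230,308),(115,-105,3)),(Sc,s(57,188),(-115,-105,3))]
tr=[(T,t(676,80),(85,-73,40)),(T,t(481,75),(85,73,40)),(T,t(463,296),(-85,75,40)),(T,t(665,302),(-85,-75,40)),(T,t(532,323),(-111,0,126)),
(Sc,s(129,53),(-111,0,126)),(Sc,s(234,248),(85,-73,40)),(Sc,s(180,83),(-85,75,40)),(Sc,s(101,165),(-85,-75,40))]
for items,z in((m,0),(tr,.003)):
    f=lambda p:np.concatenate([(proj(c,place(p,np.array(P)/1e3,z))[0]-u) for c,u,P in items])
    r=least_squares(f,[.6,.2,0],loss='soft_l1');print(np.round(r.x,4),np.round(r.fun.reshape(-1,2),1).tolist())
```

```text
[ 0.6399  0.2538 -0.0778] [[-1.3, -0.4], [0.2, -1.2], [-0.3, -0.3], [-0.9, 0.2], [-0.6, -0.0], [-1.0, 0.5], [-1.4, 0.4]]
[ 0.639   0.2547 -0.0546] [[-0.9, -0.6], [-0.3, -0.6], [-0.4, -0.2], [-0.4, -0.4], [-0.1, -0.2], [-1.7, 0.5], [-1.5, 0.3], [-0.1, 0.2], [-2.2, -0.1]]
```

The tray sits within about 1 mm of the mat's centre, with its yaw as at the start. The adapters are in the bin and the gripper is clear.

```bash
python3 -c "
from workcell import *; print(job_done())"
```

```text
the job is handed in; nothing more can be done
None
```

The job is handed in: all three adapters slid into the bin after a rest of about 2 s on the rim (roughly 3–6 N). The empty tray is back level within about 1 mm of the mat's centre, handle as before, released at about 20 s. They slid out at about 40° of tilt, which is as far as the arm could go.

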